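# Hold the spring vice open to the size on the rule

## Robot

A 6-joint arm with a two-finger parallel gripper is mounted at the origin on the work surface; the furniture and walls round the work are solid. World frame = base frame: x ahead of the robot, y to its left, z up, the work surface at z = 0. Lengths are in m, angles in rad, forces in N, time in s.
With the tool pointing down it reaches from about 0.375 to 0.925 m from the base axis. Payload 5.7 kg.
Tool frame: the origin (TCP) lies midway between the tips of the shut fingers; the grasp point (between the pads) lies 19 mm behind it; z points along the fingers, y is the line along which they close (so a half turn about z gives the same grasp; the last joint's range is limited). The gripper opens to 88 mm and grips with 3 to 60 N. Pads are 20 mm wide; open, the fingers measure 115 mm over their backs; the gripper's body (75 mm by 178 mm) begins 61 mm behind the grasp point.
Start: joints at [1.088, 0.359, 1.51, -0, 1.272, -0.115], TCP at [0.216, 0.56, 0.223] pointing down, gripper open.
Joint ranges: [-2.97, 2.97], [-1.01, 2.36], [0.21, 2.38], [-0.96, 4.11], [0.2, 2.71], [-2.98, 2.98]. Speed limits (rad/s): [2.39, 2.39, 3.14, 3.14, 3.14, 3.14].

## Interface

Orientations are given as a unit quaternion [x, y, z, w].
In Python, from bench import move_ptp, servo_line, goto_joints, move_gripper, sleep, inverse_kinematics, capture, PlanningError, close_job, spot_in, silhouettes, current_clock, current_joint_pos, current_qvel, current_joint_torque, current_position, current_orientation, current_force, current_torque, current_finger_gap, current_grip_force gives the robot as it stands. Calls block until the motion is done:
- move_ptp(position, orientation): joint-space move of the TCP to a pose.
- servo_line(position, orientation=None, rate=0.15, contact_N=None): straight line of the TCP; orientation=None keeps the orientation; rate is the mean speed in m/s. With contact_N (N) it stops when the force on the tool has changed by that much, and returns True; else False.
- goto_joints(angles): joint-space move.
- move_gripper(opening): finger opening in m; the grip force is fixed at half the most; returns when the fingers have stopped.
- sleep(seconds).
- inverse_kinematics(position, orientation): joint angles nearest the present ones, or None.
- capture(name): name is "scene" or "side" or "wrist"; returns a dict with "image" (480x640x3 uint8, blue, green, red), "range_z" (480x640 float32, m along the optical axis (not along the pixel's ray), 0 where there is no reading), "intrinsics" (3x3 intrinsics, pixels), "R" (3x3) and "t" (3): a world point X has camera coordinates R X + t. Camera axes: x right, y down, z forward; pixel columns grow to the right and rows downward; lengths in m; the calibration is good to about 2 mm. A picture is of the moment at which its call begins.
A pose or a line that the arm cannot do raises PlanningError and nothing moves.
- close_job(): hands the job in; it is judged then, once.
Trained networks look in the newest picture that a camera, given by its name, has taken for a name from the list of things; names that differ only in an ending like _2 or _b are one class to them, and where a whole thing is asked for, a point or a joint stands for the part that bears it (a point fixed in the world has none). Each returns a list of dicts, best first, with "conf" (0 to 1); they miss things now and then, are a little off and sometimes report something else, mostly with a low value. They report only what shows in the picture. A call takes as long as a camera call.
- spot_in(camera, query): "xy" ([column, row] in pixels, amid what is visible of it).
- silhouettes(camera, query): "region" (480x640 bool, what is visible of it) and "xy" ([column, row] in pixels, amid what is visible of it).
Readings, each from a call of its own:
- current_clock(): time.
- current_joint_pos(): joint angles.
- current_qvel(): joint speeds.
- current_joint_torque(): joint torques, N m.
- current_position(): TCP position.
- current_orientation(): TCP orientation.
- current_force(): force on the tool from outside, world axes, zero at the start.
- current_torque(): the same for the moment, N m.
- current_finger_gap(): finger opening in m.
- current_grip_force(): force on a finger pad.
Only numpy, scipy, OpenCV 4.12 (cv2) and the standard library are available. Lean on these libraries where they do the work, as an engineer would, in place of code of your own. Each camera call takes 0.05 s, during which the arm holds its last target. There are 200 camera calls.

## Task

The jaw of the small bench vice springs shut, and a workmate needs it held open to the size set on the slotted rule. Lay the rule flat on the bench along the vice's near side, its graduated long edge flush against the bed and its zero end butted against the foot of the fixed jaw, and let go of it. Then pull the moving jaw open by its black knob until its gripping face is level with the face of the rule's sliding stop, and finish while still holding it there, with the rule left lying as you placed it and the things around left alone.

Things in the scene. Friction and masses are not known exactly. Their poses are not given: they have to be found in the camera images.
- vice: small grey bench vice, bolted down. Origin on the bench under the middle of its bed; z up, +y along the slide towards the fixed jaw, +x away from the near side. Bed 70 (x) x 260 (y) x 14 mm high; near long edge: plane x = -35 mm. Fixed jaw at y = +90 to +130, 56 high. End block at y = -80 to -100, 52 high; spring barrel out to y = -174. Only the black knob is higher than 57 mm
- vice_corner (a point): bench-level inner corner where the near edge of the bed meets the foot of the fixed jaw, at (-35, +90, 0) mm in the vice's frame; the rule's zero corner belongs here. The foot, 22 mm high, juts out past the near edge to x = -75; its face and the fixed jaw's gripping face are both the plane y = +90 mm
- jaw (a joint): opening of the vice in m: distance between the gripping faces; 0 = shut, up to 0.078. The jaw slides along the vice's -y. The hidden return spring pulls it shut with about 5 N when shut, rising by 1.1 N per cm of opening (about 12.5 N at 0.07); let go, it springs shut
- jaw_face (a point): middle of the moving jaw's gripping face, 42 mm above the bench; that face is at right angles to the vice's y and moves with the jaw. The jaw plate is 72 mm wide, top at 57 mm
- jaw_handle (a point): centre of the upright black knob on the moving jaw's saddle, 62 mm above the bench: round, 25 mm across, from 41 to 82 mm above the bench, 60 mm behind the gripping face (towards the vice's -y); 27 mm clear between it and the jaw, saddle top at 37 mm
- rule: slotted aluminium rule lying flat, loose, 180 (y) x 36 (x) x 5 mm thick, about 0.2 kg with its stop. Origin: middle of its underside; z up; +y points to the zero end, +x to the graduated edge (fine black lines); a dark hanging hole near the other end. Laid in place, its axes are parallel to the vice's
- rule_zero (a point): corner of the rule where the graduated edge meets the zero end, (+18, +90, +2.5) mm in its frame
- rule_far (a point): other end of the graduated edge, (+18, -90, +2.5) mm in its frame
- stop (a joint): where the rule's sliding stop is locked: distance in m from the zero end to the stop's face, somewhere from 0.048 to 0.070. It is screwed tight and does not slide under 25 N
- stop_face (a point): middle of the stop's face towards the rule's zero end, 14 mm above the rule's underside. The stop: dark steel block on the rule, centred on its width, 30 (across) x 26 (along) mm, from 5 to 23 mm above the rule's underside, brass thumbscrew 17 mm across up to 36 mm; the rule can be gripped by the stop's ends, 26 mm apart (fingers closing along the rule's y)
- offcut: pale planed wooden offcut 45 x 90 x 28 mm, bystander, origin under its centre
- jar: glass jar with a lid, 66 mm across, 110 high, bystander, origin under its centre
- pot: small terracotta pot, 66 mm across, 63 high, bystander, origin under its centre

How it is judged:
On the way:
1. the rule lies flat and released, flush against the near edge of the bed and butted against the fixed jaw's foot (x of rule_zero in the frame of vice between -0.039 and -0.032 m and x of rule_far in the frame of vice between -0.039 and -0.032 m and y of rule_zero in the frame of vice between 0.086 and 0.093 m and angle between rule's own z axis and vertical below 0.05 rad and height (world z) of rule below 0.004 m and contact force between the fingers and rule below 0.3 N and linear speed of rule below 0.02 m/s), for 0.2 s.
At the end, for the whole second after the job is handed in: fingers hold the jaw open (over 3 N), at rest, its face within 4 mm of level with the face of the rule's stop; the rule lies flat and released, both ends of its graduated edge within 4 mm of the bed's near edge and its zero end within 4 mm of the fixed jaw's foot; bystanders in place (x of rule_zero in the frame of vice between -0.039 and -0.032 m and x of rule_far in the frame of vice between -0.039 and -0.032 m and y of rule_zero in the frame of vice between 0.086 and 0.093 m and angle between rule's own z axis and vertical below 0.05 rad and height (world z) of rule below 0.004 m and contact force between the fingers and rule below 0.3 N and y of jaw_face in the frame of stop_face between -0.004 and 0.004 m and contact force between the fingers and jaw above 3 N and contact force between rule and jaw below 0.3 N and velocity of joint jaw between -0.005 and 0.005 m/s); the arm keeps its last pose, push and grip.
It fails at once if the offcut is shifted by more than 2 cm (distance of offcut from where it was at the start of the episode above 0.02 m).
It fails at once if the jar is shifted by more than 2 cm (distance of jar from where it was at the start of the episode above 0.02 m).
It fails at once if the pot is shifted by more than 2 cm (distance of pot from where it was at the start of the episode above 0.02 m).
It also fails if it takes over 54 s, if anything falls off the work surface, if the arm or the gripper's body presses on something with over 40 N, if the wrist force passes 120 N, or if a joint passes its speed limit or range.

## Working session

There is one attempt and no reset: what is moved stays moved. The work goes in short steps, each a Python script; the robot and the scene stay as the last script left them, time stands still between calls to the robot, and variables do not carry over. Pictures are saved under pics/ and viewed, at most 10 in all, crops included, and the job is handed in when it is done.

```bash
mkdir -p pics; ls; cat > h.py <<'E'
import numpy as np, cv2
from bench import *
def world(c,u,v,z=None):
    K,R,t=c["intrinsics"],c["R"],c["t"]
    r=np.linalg.inv(K)@np.array([u,v,1.])
    o=-R.T@t; d=R.T@r
    s=(z-o[2])/d[2] if z is not None else c["range_z"][int(round(v)),int(round(u))]
    return o+s*d
def cloud(c,m):
    v,u=np.nonzero(m&(c["range_z"]>0)); zz=c["range_z"][v,u]
    p=np.linalg.inv(c["intrinsics"])@np.vstack([u*zz,v*zz,zz])
    return (c["R"].T@(p-c["t"][:,None])).T
def proj(c,X):
    p=c["intrinsics"]@(c["R"]@np.asarray(X)+c["t"]); return p[:2]/p[2]
E
python3 - <<'E'
from h import *
for n in ("scene","side"):
    c=capture(n); cv2.imwrite(f"pics/{n}0.png",c["image"])
    for q in ("vice","jaw_handle","rule","stop","offcut","jar","pot"):
        for s in silhouettes(n,q)[:2]:
            p=cloud(c,s["region"]); print(n,q,round(s["conf"],2),np.round(s["xy"]),len(p),np.round(np.median(p,0),3) if len(p) else 0, np.round(p.min(0),3) if len(p) else 0,np.round(p.max(0),3) if len(p) else 0)
print(current_clock())
E
```

```text
pics
scene vice 0.57 [372. 255.] 5233 [ 0.565 -0.063  0.031] [ 0.518 -0.242 -0.005] [0.692 0.089 0.083]
scene rule 0.79 [239. 230.] 1002 [0.461 0.203 0.003] [ 0.415  0.111 -0.006] [0.513 0.287 0.037]
scene rule 0.73 [229. 226.] 205 [0.449 0.216 0.02 ] [0.437 0.204 0.003] [0.472 0.233 0.037]
scene stop 0.7 [236. 225.] 217 [0.449 0.217 0.02 ] [ 0.437  0.204 -0.006] [0.491 0.26  0.037]
scene offcut 0.89 [376. 338.] 1661 [ 0.412 -0.213  0.026] [ 0.386 -0.257 -0.004] [ 0.456 -0.153  0.03 ]
scene jar 0.61 [312. 184.] 1294 [0.626 0.144 0.073] [0.607 0.127 0.004] [0.704 0.268 0.112]
scene jar 0.47 [368. 255.] 5019 [ 0.564 -0.064  0.031] [ 0.518 -0.242 -0.004] [0.686 0.112 0.083]
scene pot 0.74 [269. 173.] 723 [0.619 0.28  0.044] [ 0.588  0.253 -0.006] [0.705 0.359 0.063]
side vice 0.82 [375. 282.] 5153 [ 0.568 -0.069  0.033] [ 0.519 -0.244 -0.004] [0.673 0.085 0.084]
side jaw_handle 0.69 [365. 258.] 1468 [ 0.58  -0.039  0.037] [ 0.554 -0.131  0.015] [0.627 0.023 0.084]
side rule 0.61 [258. 232.] 935 [0.464 0.201 0.004] [ 0.417  0.109 -0.004] [0.513 0.282 0.037]
side rule 0.16 [375. 284.] 5215 [ 0.568 -0.068  0.032] [ 0.519 -0.244 -0.005] [0.673 0.126 0.084]
side stop 0.73 [254. 221.] 215 [0.453 0.215 0.021] [ 0.438  0.203 -0.001] [0.485 0.26  0.037]
side offcut 0.68 [342. 361.] 1728 [ 0.416 -0.217  0.026] [ 0.386 -0.259 -0.003] [ 0.469 -0.163  0.031]
side jar 0.93 [339. 198.] 1411 [0.631 0.139 0.072] [ 0.61   0.125 -0.003] [0.672 0.188 0.113]
side pot 0.65 [302. 181.] 780 [0.622 0.277 0.042] [ 0.59   0.251 -0.109] [0.708 0.537 0.064]
side pot 0.29 [258. 232.] 931 [0.463 0.201 0.004] [ 0.417  0.109 -0.004] [0.514 0.286 0.037]
0.8
```

View pics/scene0.png

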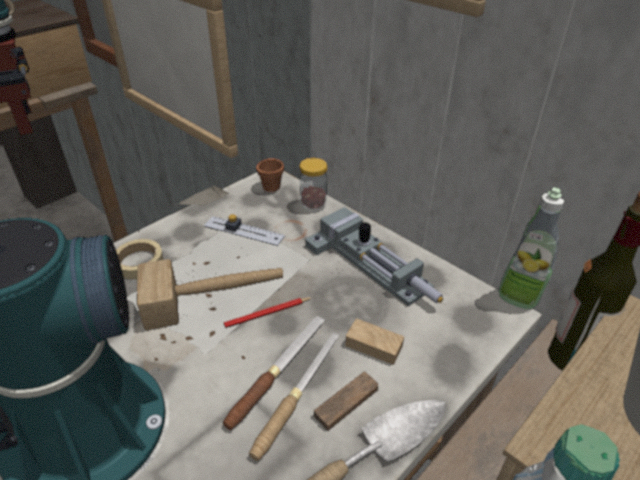

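View pics/side0.png

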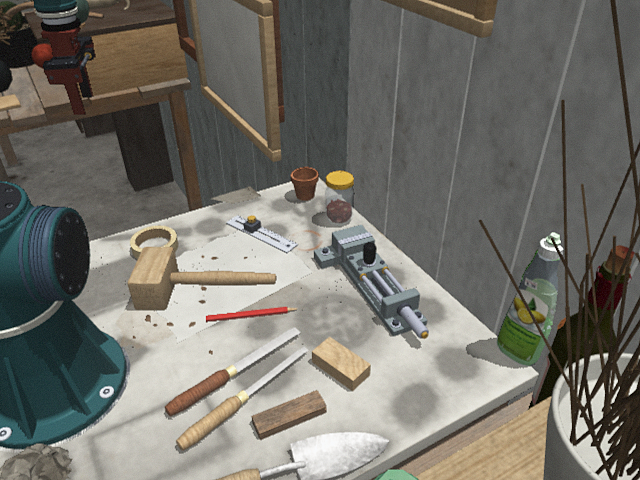

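The rule is at (239,230), with its stop left of centre, so the zero end points to +y. The vice is at (372,255), near side toward the robot. The pot and jar are behind the rule. Next I'll take close wrist views.

```bash
cat >> h.py <<'E'
from scipy.spatial.transform import Rotation as Ro
def down(a):
    "tool down, closing axis (tool y) along world direction angle a (rad); half-turn nearest the present orientation"
    y=np.array([np.cos(a),np.sin(a),0]); z=np.array([0,0,-1.])
    c=[Ro.from_matrix(np.c_[np.cross(s*y,z),s*y,z]) for s in (1,-1)]
    q0=Ro.from_quat(current_orientation())
    return min(c,key=lambda r:(r*q0.inv()).magnitude()).as_quat()
E
python3 - <<'E'
from h import *
print(Ro.from_quat(current_orientation()).as_matrix().round(2))
for i,(p) in enumerate([(0.42,0.19,0.26),(0.53,-0.06,0.32)]):
    move_ptp(p,down(np.pi/2)); c=capture("wrist"); cv2.imwrite(f"pics/w{i}.png",c["image"])
    np.savez(f"w{i}.npz",**c); print(current_joint_pos(), (-c["R"].T@c["t"]).round(3), c["R"].round(2).tolist())
    for q in ("rule","stop","vice","jaw","jaw_handle","jaw_face","stop_face","rule_zero","rule_far","vice_corner"):
        for s in spot_in("wrist",q)[:1]: print(q,round(s["conf"],2),np.round(s["xy"],1))
print(current_clock())
E
```

```text
[[-0.93  0.36 -0.  ]
 [ 0.36  0.93 -0.  ]
 [-0.   -0.   -1.  ]]
[ 2.76095446e-01  1.19510530e-01  1.74242946e+00  3.00764288e-04
  1.27962781e+00 -1.29550256e+00] [0.343 0.191 0.422] [[-0.0, 1.0, 0.0], [0.96, 0.0, 0.28], [0.28, 0.0, -0.96]]
rule 0.59 [336.  245.6]
stop 0.82 [354.3 240. ]
vice 0.84 [ 86.2 325.5]
jaw 0.9 [115.5 340.1]
jaw_face 0.61 [118.6 345.2]
stop_face 0.61 [358.2 237.3]
rule_zero 0.57 [335.1 245.9]
rule_far 0.58 [333.9 246.8]
vice_corner 0.76 [ 85.7 334.4]
[-2.40475977e-01  1.85402648e-01  1.51239056e+00  6.30419907e-04
  1.44498325e+00 -1.81248046e+00] [ 0.453 -0.059  0.481] [[-0.0, 1.0, 0.0], [0.96, 0.0, 0.28], [0.28, 0.0, -0.96]]
rule 0.84 [560.  135.8]
stop 0.74 [584.1 125.7]
vice 0.91 [326.7 234.6]
jaw 0.71 [353.5 244. ]
jaw_handle 0.83 [356.7 245.2]
jaw_face 0.92 [357.4 249.7]
stop_face 0.69 [590.6 125.6]
rule_zero 0.62 [558.1 136.6]
rule_far 0.74 [561.8 135.8]
vice_corner 0.76 [326.8 240.6]
4.55
```

View pics/w0.png

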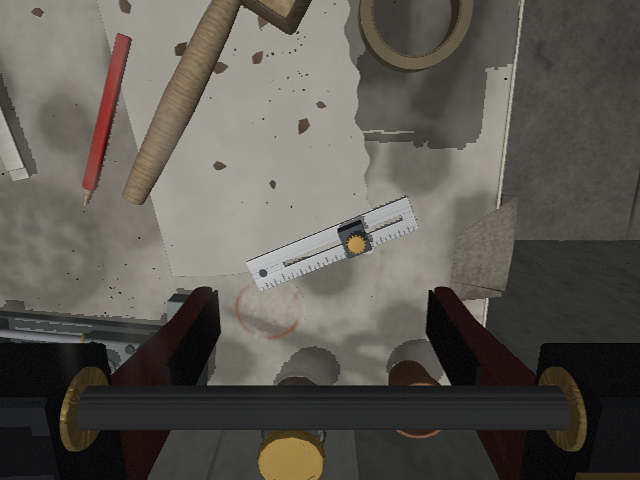

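View pics/w1.png

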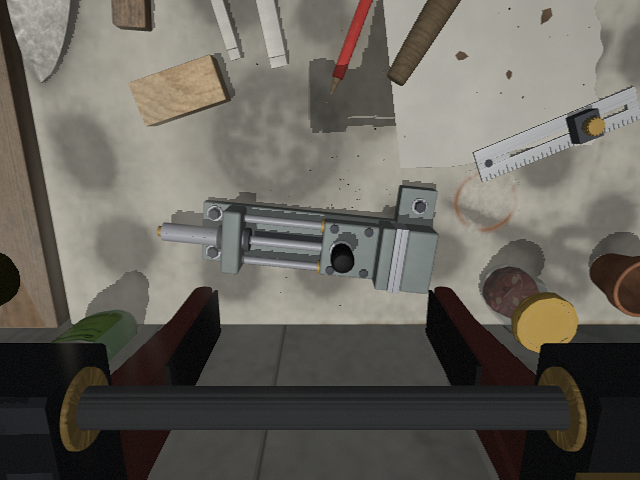

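The pictures show the rule's zero end at right (410,215), with its graduated edge on the lower (+x) side and the stop at (354,238). The vice near edge runs from (205,200) to (400,217), the foot is at (417,203) and the knob at (343,257). Now I'll fit both poses.

```bash
cat > fit.py <<'E'
from h import *
def robust(P,k=1.5):
    # P: (n,2) coordinate along, edge value -> line with outlier rejection
    m=np.ones(len(P),bool)
    for _ in range(5):
        a=np.polyfit(P[m,0],P[m,1],1); r=P[:,1]-np.polyval(a,P[:,0]); m=abs(r)<max(k*r[m].std(),.0008)
    return a,r[m].std(),m.sum()
def rows(A,axis,fn,step=.002):
    k=np.floor(A[:,1-axis]/step); return np.array([[ (b+.5)*step, fn(A[k==b,axis])] for b in np.unique(k) if (k==b).sum()>2])
E
python3 - <<'E'
from fit import *
ld=lambda i:dict(np.load(f"w{i}.npz"))
full=np.ones((480,640),bool)
# vice
c=ld(1); P=cloud(c,full)
P=P[(P[:,0]>.49)&(P[:,0]<.66)&(P[:,1]>-.26)&(P[:,1]<.1)]
g=P[P[:,2]<.006]; print("bench z",np.median(g[:,2]), "hist",[(h,int(((P[:,2]>h/1000-.0015)&(P[:,2]<h/1000+.0015)).sum())) for h in (14,22,37,52,56,57,82)])
z0=np.median(g[:,2])
bed=P[abs(P[:,2]-z0-.014)<.003]; a,s,n=robust(rows(bed[bed[:,0]<.57],0,np.min)); 
yaw=-np.arctan(a[0]); print("near edge x=",a,s,n,"yaw deg",np.degrees(yaw))
R=np.array([[np.cos(yaw),-np.sin(yaw)],[np.sin(yaw),np.cos(yaw)]])
L=P[:,:2]@R   # rotated coords (R^T p)
sel=lambda h,t=.003:L[abs(P[:,2]-z0-h)<t]
q=lambda A:np.percentile(A,[0,1,5,50,95,99,100],axis=0).round(4).T.tolist()
for h in (.014,.022,.037,.052,.0565,.082):
    print(h,len(sel(h)),q(sel(h)))
f=sel(.022); fx=np.median(rows(L[abs(P[:,2]-z0-.014)<.003],0,np.min)[:,1]); f=f[f[:,0]<fx]
print("foot",len(f),q(f), "near x (rot)",fx)
# rule
c=ld(0); P=cloud(c,full); P=P[(P[:,0]>.39)&(P[:,0]<.53)&(P[:,1]>.09)&(P[:,1]<.31)]
z0=np.median(P[P[:,2]<.003,2])
r=P[abs(P[:,2]-z0-.005)<.0022]; print(z0,len(r))
b=cv2.minAreaRect(r[:,:2].astype(np.float32)*1000); print(b)
st=P[abs(P[:,2]-z0-.023)<.003]; bs=cv2.minAreaRect(st[:,:2].astype(np.float32)*1000); print("stop top",len(st),bs)
ts=P[P[:,2]>z0+.030]; print("screw",len(ts),(ts[:,:2].min(0)+ts[:,:2].max(0))/2)
E
```

```text
bench z -0.0004615951302024018 hist [(14, 2741), (22, 1211), (37, 2257), (52, 1032), (56, 2899), (57, 1869), (82, 245)]
near edge x= [0.10314317 0.55727448] 0.0002972114348346046 95 yaw deg -5.8888443324564665
0.014 3374 [[0.5141, 0.5292, 0.5546, 0.5781, 0.6125, 0.623, 0.6245], [-0.1378, -0.1367, -0.1325, -0.0478, 0.0422, 0.0819, 0.1194]]
0.022 1501 [[0.5141, 0.5144, 0.5161, 0.5405, 0.6078, 0.615, 0.6227], [-0.1297, -0.1283, -0.1247, 0.0949, 0.119, 0.1208, 0.1215]]
0.037 3557 [[0.5531, 0.5542, 0.5598, 0.5856, 0.615, 0.6187, 0.622], [-0.1815, -0.1753, -0.1635, 0.0116, 0.06, 0.084, 0.1188]]
0.052 1703 [[0.553, 0.5541, 0.555, 0.5853, 0.6193, 0.6227, 0.6244], [-0.1081, -0.1075, -0.1061, -0.0929, 0.1146, 0.1208, 0.1221]]
0.0565 3436 [[0.5528, 0.5545, 0.5572, 0.5873, 0.6198, 0.6229, 0.6255], [-0.1054, 0.0156, 0.0637, 0.0904, 0.1176, 0.1204, 0.1213]]
0.082 353 [[0.5771, 0.5786, 0.58, 0.5883, 0.5972, 0.5987, 0.5997], [0.0104, 0.0114, 0.0128, 0.0217, 0.0306, 0.0319, 0.033]]
foot 1198 [[0.5141, 0.5142, 0.5157, 0.5341, 0.5529, 0.5542, 0.5543], [-0.1046, 0.062, 0.0826, 0.0994, 0.1193, 0.121, 0.1215]] near x (rot) 0.554301626651758
-0.0001368731645012064 4466
((440.5925598144531, 172.4149169921875), (104.01329803466797, 211.73684692382812), 22.004173278808594)
stop top 469 ((455.48828125, 222.56149291992188), (30.227296829223633, 25.924331665039062), 22.172809600830078)
screw 52480 [0.42721991 0.19068574]
```

```bash
cat > geo.py <<'E'
import numpy as np
YV=np.radians(-5.89); CORNER=np.array([.5542,.0817])  # vice frame yaw; corner in rotated coords
YR=np.radians(22.17); STOPC=np.array([.4555,.2226])
def rot(a): return np.array([[np.cos(a),-np.sin(a)],[np.sin(a),np.cos(a)]])
def v2w(p): return rot(YV)@np.asarray(p)      # rotated coords -> world xy
E
python3 - <<'E'
from fit import *; from geo import *
c=dict(np.load("w0.npz")); P=cloud(c,np.ones((480,640),bool))
P=P[(P[:,2]>.0022)&(P[:,2]<.03)]; L=(P[:,:2]-STOPC)@rot(YR)
k=(abs(L[:,0])<.03)&(L[:,1]<.1)&(L[:,1]>-.13); L=L[k]; Z=P[k,2]
r=L[Z<.0075]
for ax,fn in ((0,np.min),(0,np.max)):
    print("edge x",robust(rows(r[(abs(r[:,0])<.022)&(r[:,1]<.08)],ax,fn)))
m=r[abs(r[:,0])<.015]
for fn in (np.min,np.max): print("end y",robust(rows(m,1,fn)))
t=L[(Z>.019)&(abs(L[:,0])<.013)&(abs(L[:,1])<.03)]; 
for fn in (np.min,np.max): print("stop y",robust(rows(t,1,fn)))
q=down(np.pi/2+YR); print(inverse_kinematics([*STOPC,.008],q))
move_ptp([*STOPC,.08],q)
c=capture("wrist"); np.savez("w2.npz",**c); cv2.imwrite("pics/w2.png",c["image"])
servo_line([*STOPC,.008],rate=.08,contact_N=6); print(current_position(),current_force())
move_gripper(.02); print(current_finger_gap(),current_grip_force(),current_position())
servo_line([*STOPC,.08],rate=.1); print(current_force(),current_finger_gap(),current_clock())
E
```

```text
edge x (array([-0.01014298, -0.01802796]), np.float64(0.00019403631715194736), np.int64(89))
edge x (array([-0.00942994,  0.01762234]), np.float64(0.00031465098296494867), np.int64(73))
end y (array([ 0.01388301, -0.1150478 ]), np.float64(0.0002441817636370184), np.int64(15))
end y (array([0.01140045, 0.06427329]), np.float64(0.00029724974142519123), np.int64(15))
stop y (array([ 0.01151722, -0.01265917]), np.float64(0.0002517178889398297), np.int64(12))
stop y (array([-0.0106761 ,  0.01262327]), np.float64(0.00030350452106744306), np.int64(14))
[ 3.18237716e-01  5.30746843e-01  1.91224169e+00 -4.44089210e-16
  6.98604120e-01 -1.63949811e+00]
[0.45587874 0.22273191 0.00834117] [0.58251945 0.14089217 0.62030351]
0.025847811999269502 29.97787892818451 [0.45549074 0.22258114 0.00798758]
[-0.25133067  0.13879573 -1.33146074] 0.025634827224626087 8.9
```

```bash
python3 - <<'E'
from fit import *; from geo import *
S=.0516; T=CORNER+[-.018,-(S+.013)]
q=down(np.pi/2+YV); rel=lambda: (np.array(current_position()[:2])@rot(YV)-T).round(4)
a=v2w(T-[.005,.005])
move_ptp([*a,.09],q); print(rel())
print(servo_line([*a,.03],rate=.1,contact_N=8),current_position())
c=capture("wrist"); np.savez("w3.npz",**c); cv2.imwrite("pics/w3.png",c["image"])
print(servo_line([*a,.0072],rate=.03,contact_N=3),current_position(),current_force())
E
```

```text
[-0.0058 -0.0041]
False [ 0.52996927 -0.04219844  0.03025857]
True [ 0.52923203 -0.04242909  0.00786928] [-0.37416317  0.07382435  6.74602037]
```

View pics/w3.png

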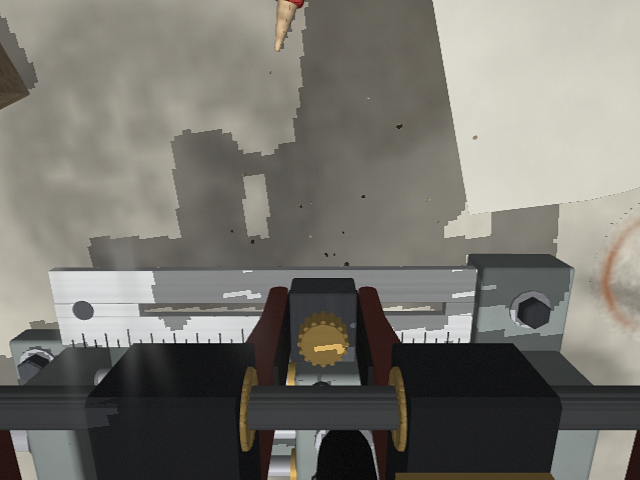

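The rule is held square, just short of the foot (face at column ~472) with the bed hidden behind it. I'll slide it in gently until it touches both.

```bash
python3 - <<'E'
from fit import *; from geo import *
S=.0516; T=CORNER+[-.018,-(S+.013)]
rel=lambda: (np.array(current_position()[:2])@rot(YV)-T).round(4)
fv=lambda: (np.array(current_force()[:2])@rot(YV)).round(1)
z=.0078
print(rel(),fv())
r=(np.array(current_position()[:2])@rot(YV)-T)
print(servo_line([*v2w(T+[.004,r[1]]),z],rate=.012,contact_N=5),rel(),fv())
r=(np.array(current_position()[:2])@rot(YV)-T)
print(servo_line([*v2w(T+[r[0],.004]),z],rate=.012,contact_N=5),rel(),fv(),current_force())
r=(np.array(current_position()[:2])@rot(YV)-T)
print(servo_line([*v2w(T+[r[0]+.004,r[1]]),z],rate=.012,contact_N=5),rel(),fv())
p=current_position(); print(p,current_clock())
move_gripper(.046); print(rel(),current_finger_gap(),current_force())
servo_line([p[0],p[1],.10],rate=.15)
b=v2w(T-[.10,.0]); servo_line([*b,.16],rate=.2)
c=capture("wrist"); np.savez("w4.npz",**c); cv2.imwrite("pics/w4.png",c["image"]); print(current_clock())
E
```

```text
[-0.0054 -0.005 ] [-0.4  0. ]
True [-0.0054 -0.005 ] [-0.6  0.1]
True [-0.005  -0.0001] [-0.6  0.4] [-0.54052985  0.50346972  4.29318939]
True [-0.005  -0.0001] [-1.7 -0.2]
[ 0.53011009 -0.03761951  0.00791242] 12.5667
[-0.0051 -0.0004] 0.046111212957089184 [-0.05490935  1.28430374  0.05786672]
14.625
```

View pics/w4.png

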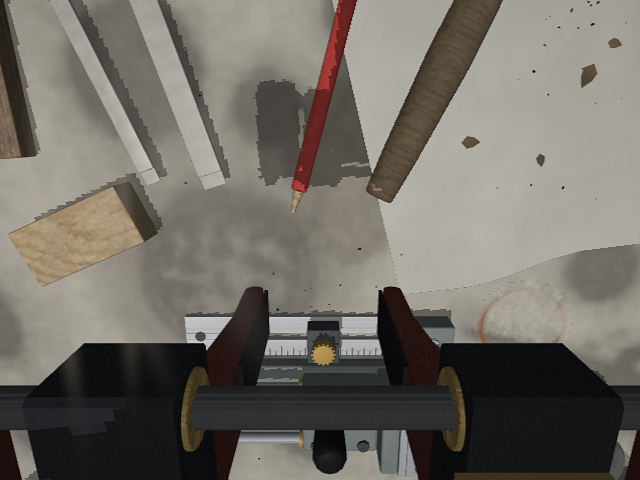

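The x slide stopped early: the contact check tripped when the downward load eased. The rule looks about 5 mm short of the bed, so I'll measure the gap and then push again.

```bash
cat > meas.py <<'E'
from fit import *; from geo import *
def meas(c):
    P=cloud(c,np.ones((480,640),bool)); L=P[:,:2]@rot(YV)-CORNER; Z=P[:,2]
    b=(L[:,1]>-.24)&(L[:,1]<.06)&(L[:,0]>-.06)&(L[:,0]<.05); L,Z=L[b],Z[b]
    z0=np.median(Z[Z<.003]); Z=Z-z0
    r=L[(abs(Z-.005)<.0015)]; r=r[(r[:,1]<-.002)]
    print("rule near edge (+36mm)",[robust(rows(r,0,np.min))[0]+[0,.036]])
    m=r[(r[:,0]<-.005)&(r[:,0]>-.035)]
    print("far end +180",robust(rows(m,1,np.min))[0]+[0,.18],"zero end",robust(rows(m,1,np.max)))
    bd=L[(abs(Z-.014)<.002)&(L[:,1]<-.01)]; print("bed edge",robust(rows(bd,0,np.min)))
    f=L[(abs(Z-.022)<.002)&(L[:,0]<-.004)&(L[:,1]>-.02)]; print("foot face",robust(rows(f,1,np.min)))
    s=L[(abs(Z-.023)<.003)&(L[:,0]<-.003)&(L[:,0]>-.034)&(L[:,1]<-.03)&(L[:,1]>-.1)]
    print("stop y",robust(rows(s,1,np.max)),robust(rows(s,1,np.min)))
E
python3 - <<'E'
from meas import *
for i in (4,): meas(dict(np.load(f"w{i}.npz")))
E
```

```text
rule near edge (+36mm) [array([-0.00359746, -0.00557183])]
far end +180 [0.75564225 0.02294503] zero end (array([ 0.1919683, -0.0139717]), np.float64(0.0004395970546118432), np.int64(14))
bed edge (array([ 7.34782989e-04, -5.87274563e-05]), np.float64(0.00029948965606566935), np.int64(34))
foot face (array([0.71979633, 0.04262025]), np.float64(0.0002953623056915278), np.int64(8))
stop y (array([ 0.01112506, -0.05190212]), np.float64(1.50078384467384e-05), np.int64(13)) (array([-0.00905222, -0.07718422]), np.float64(2.0707508534963702e-05), np.int64(13))
```

```bash
python3 - <<'E'
from meas import *
S=.0516; T=CORNER+[-.018,-(S+.013)]
rel=lambda: np.array(current_position()[:2])@rot(YV)-T
fv=lambda: np.array(current_force()[:2])@rot(YV)
z=.0083
p=v2w(T+[-.0053,-.0002])
servo_line([*p,.10],rate=.2); servo_line([*p,z],rate=.1,contact_N=10); move_gripper(.02)
f0=fv(); print(current_finger_gap(),rel().round(4),f0.round(1),current_clock())
def push(d,lim=5,stop=.003):
    x=rel(); d=np.array(d)
    for k in range(14):
        x=x+.0006*d; servo_line([*v2w(T+x),z],rate=.01)
        f=fv()-f0
        if -f@d>lim or rel()@d>stop: break
    print(d,k,rel().round(4),f.round(1),current_force()[2].round(1))
push([1,0]); push([0,1])
x=rel()
move_gripper(.046); print(rel().round(4),current_clock())
servo_line([*v2w(T+x),.10],rate=.15)
servo_line([*v2w(T-[.10,.0]),.2],rate=.2)
c=capture("wrist"); np.savez("w5.npz",**c); cv2.imwrite("pics/w5.png",c["image"]); print(current_clock()); meas(c)
E
```

```text
0.02592710176556013 [-0.005  -0.0002] [-0.7  0.7] 16.85
[1 0] 4 [-0.0048 -0.0002] [-6.9 -1. ] 12.3
[0 1] 1 [-0.0049 -0.0001] [-2.1 -7.1] 6.7
[-0.0049  0.0012] 19.3333
20.9833
rule near edge (+36mm) [array([-0.00410429, -0.00560794])]
far end +180 [0.01063146 0.000863  ] zero end (array([ 0.01542609, -0.01409185]), np.float64(0.0002442592513929279), np.int64(14))
bed edge (array([-1.38307032e-05, -1.64761954e-04]), np.float64(0.0002499564532078057), np.int64(41))
foot face (array([0.70163967, 0.03866714]), np.float64(0.00039868179162585733), np.int64(10))
stop y (array([-0.01818213, -0.05209309]), np.float64(0.00026287261355156794), np.int64(13)) (array([ 0.04583148, -0.07613299]), np.float64(0.00023536873706639347), np.int64(13))
```

View pics/w5.png

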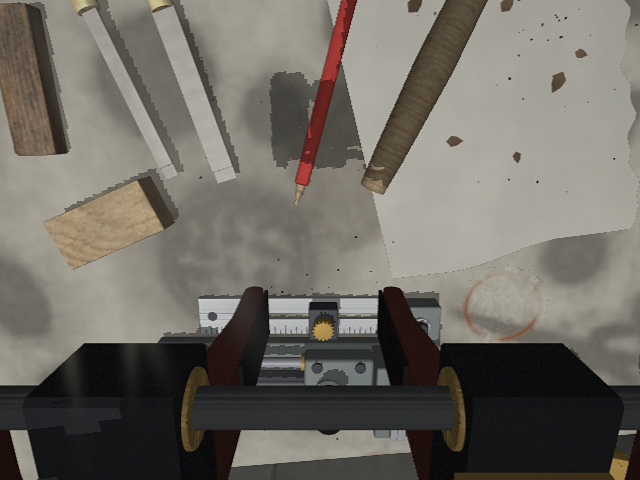

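```bash
python3 - <<'E'
from meas import *
c=dict(np.load("w5.npz")); cv2.imwrite("pics/w5c.png",cv2.resize(c["image"][285:385,190:450],None,fx=3,fy=3,interpolation=cv2.INTER_CUBIC))
P=cloud(c,np.ones((480,640),bool)); L=P[:,:2]@rot(YV)-CORNER
for y in (-.16,-.13,-.10,-.03,-.012):
    k=(abs(L[:,1]-y)<.003)&(L[:,0]>-.015)&(L[:,0]<.012); o=np.argsort(L[k,0]); o=o[::max(1,len(o)//14)]
    print(y,[(round(a*1000,1),round(b*1000,1)) for a,b in zip(L[k,0][o],P[k,2][o])])
E
```

```text
-0.16 [(np.float64(-14.9), np.float64(5.2)), (np.float64(-14.7), np.float64(4.6)), (np.float64(-14.0), np.float64(5.3)), (np.float64(-13.4), np.float64(4.2)), (np.float64(-13.2), np.float64(3.9)), (np.float64(-12.4), np.float64(4.3)), (np.float64(-12.1), np.float64(3.7)), (np.float64(-11.6), np.float64(4.7)), (np.float64(-10.8), np.float64(5.2)), (np.float64(-10.2), np.float64(4.0)), (np.float64(-9.7), np.float64(5.0)), (np.float64(-8.8), np.float64(3.3)), (np.float64(-8.2), np.float64(4.1)), (np.float64(-7.1), np.float64(4.1))]
-0.13 []
-0.1 [(np.float64(-14.8), np.float64(4.7)), (np.float64(-11.9), np.float64(5.2)), (np.float64(-9.0), np.float64(3.4)), (np.float64(-6.3), np.float64(4.3)), (np.float64(-0.9), np.float64(-2.0)), (np.float64(-0.1), np.float64(-1.5)), (np.float64(0.3), np.float64(7.6)), (np.float64(1.0), np.float64(-1.6)), (np.float64(3.7), np.float64(14.5)), (np.float64(6.3), np.float64(13.6)), (np.float64(7.1), np.float64(14.0)), (np.float64(8.1), np.float64(14.2)), (np.float64(9.0), np.float64(14.3)), (np.float64(10.4), np.float64(32.4)), (np.float64(11.8), np.float6
[... 443 characters left out ...]
, np.float64(13.7)), (np.float64(6.6), np.float64(36.7)), (np.float64(9.0), np.float64(39.2)), (np.float64(11.8), np.float64(38.1))]
-0.012 [(np.float64(-14.5), np.float64(3.9)), (np.float64(-2.3), np.float64(0.4)), (np.float64(-0.4), np.float64(-1.2)), (np.float64(-0.2), np.float64(12.0)), (np.float64(-0.0), np.float64(26.1)), (np.float64(0.1), np.float64(17.0)), (np.float64(0.2), np.float64(24.0)), (np.float64(0.3), np.float64(43.7)), (np.float64(0.6), np.float64(54.2)), (np.float64(0.7), np.float64(21.3)), (np.float64(2.0), np.float64(54.9)), (np.float64(4.5), np.float64(55.4)), (np.float64(6.4), np.float64(55.5)), (np.float64(8.8), np.float64(54.6)), (np.float64(10.4), np.float64(55.2))]
```

View pics/w5c.png

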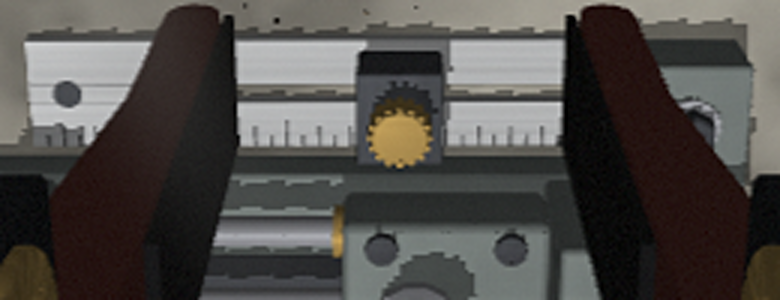

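```bash
python3 - <<'E'
from meas import *
S=.0516; T=CORNER+[-.018,-(S+.013)]
rel=lambda: np.array(current_position()[:2])@rot(YV)-T
fv=lambda: np.array(current_force()[:2])@rot(YV)
p=v2w(T+[-.0053,-.0003])
servo_line([*p,.08],rate=.25); servo_line([*p,.0085],rate=.1,contact_N=10); print(current_position()[2]); move_gripper(.02)
zg=current_position()[2]; print("grip",zg,rel().round(4),current_force())
z=zg+.0025; servo_line([*p,z],rate=.03); f0=fv(); print("lift",current_position()[2],rel().round(4),current_force(),current_clock())
def push(d,lim=5,stop=.003):
    x=rel(); d=np.array(d)
    for k in range(14):
        x=x+.0006*d; servo_line([*v2w(T+x),z],rate=.012)
        f=fv()-f0
        if -f@d>lim or rel()@d>stop: break
    print(d,k,rel().round(4),f.round(1),current_force()[2].round(1)); return x
push([1,0]); x=push([0,1],4)
print(servo_line([*v2w(T+x),zg-.0003],rate=.02,contact_N=6),current_position()[2],rel().round(4),current_force(),current_clock())
E
```

```text
0.009037187309741908
grip 0.008904156180314867 [-0.0049 -0.0003] [-0.10684863  0.32843982  3.6688145 ]
lift 0.011383180889937308 [-0.0055 -0.0003] [ 0.10372924  1.48787295 -1.38514777] 23.3083
[1 0] 12 [ 0.0004 -0.0002] [-5.6 -1.6] 2.3
[0 1] 0 [ 0.0003 -0.0001] [-3.1 -5.7] -3.5
True 0.008925442104658139 [ 0.0001 -0.0001] [ 1.15701315 -0.0080395   1.10617628] 27.0917
```

```bash
python3 - <<'E'
from meas import *
p=current_position()
move_gripper(.046); print(current_force())
servo_line([p[0],p[1],.12],rate=.2)
k=v2w([.5886,.0217]); servo_line([*k,.2],rate=.2)
move_gripper(.040)
c=capture("wrist"); np.savez("w6.npz",**c); cv2.imwrite("pics/w6.png",c["image"]); print(current_clock()); meas(c)
P=cloud(c,np.ones((480,640),bool)); P=P[(P[:,2]>.079)&(P[:,2]<.085)]; L=P[:,:2]@rot(YV); L=L[np.hypot(*(L-[.5886,.0217]).T)<.02]; print(len(L),(L.min(0)+L.max(0))/2,np.ptp(L,axis=0))
E
```

```text
[ 0.10287556 -0.16475341  0.41719452]
29.35
rule near edge (+36mm) [array([-0.00150674,  0.00046633])]
far end +180 [-0.00944014  0.00031736] zero end (array([-0.00487495, -0.00240395]), np.float64(0.00019106738150157553), np.int64(16))
bed edge (array([0.00201245, 0.00047232]), np.float64(0.00027180942395855297), np.int64(91))
foot face (array([-2.74973524e-03,  9.01283395e-05]), np.float64(0.0001725189942426664), np.int64(18))
stop y (array([ 0.00780796, -0.0517757 ]), np.float64(0.0002717393181576733), np.int64(16)) (array([-0.01388726, -0.07752217]), np.float64(0.00028801389588995754), np.int64(16))
711 [0.58873249 0.02171056] [0.02163626 0.02173315]
```

View pics/w6.png

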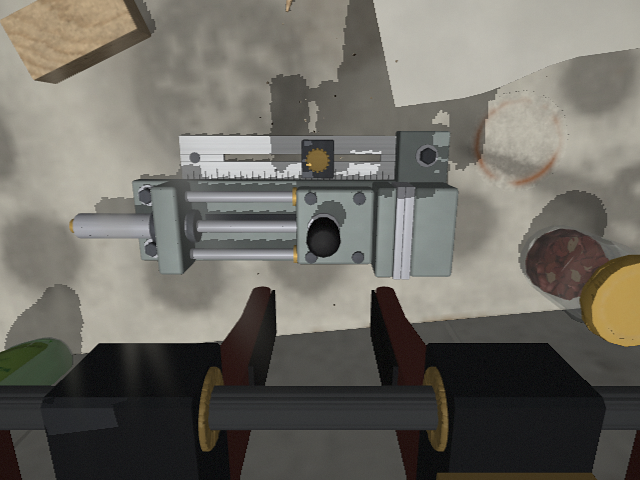

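The rule lies flush against the bed (row ~180) and butted against the foot (column ~397). The stop is at 51.6 mm and the knob at (323,237). Next I'll grip the knob and pull.

```bash
python3 - <<'E'
from meas import *
rel=lambda: np.array(current_position()[:2])@rot(YV)
fv=lambda: np.array(current_force()[:2])@rot(YV)
k=np.array([.5887,.0217])
servo_line([*v2w(k),.10],rate=.15); print(servo_line([*v2w(k),.045],rate=.08,contact_N=8),current_position())
move_gripper(.015); g=rel(); print(current_finger_gap(),current_grip_force(),g.round(4),fv().round(1),current_force()[2],current_clock())
y=.0217-.0516
servo_line([*v2w([k[0],y]),.045],rate=.03); sleep(.3)
print(rel().round(4),fv().round(1),current_finger_gap(),current_position()[2])
e=y-rel()[1]
servo_line([*v2w([k[0],y+e]),.045],rate=.02); sleep(.3)
print(rel().round(4),(rel()-g).round(4),fv().round(1),current_force()[2],current_clock())
for n in ("wrist","side","scene"):
    c=capture(n); np.savez(f"f_{n}.npz",**c); cv2.imwrite(f"pics/f_{n}.png",c["image"])
E
```

```text
False [ 0.58810017 -0.03888262  0.04518693]
0.023710668493238815 30.00026456429623 [0.5891 0.0216] [-0.1 -0.4] 2.980696003829093 31.4083
[ 0.5891 -0.0275] [ 1.9 10.1] 0.02340378018295295 0.04550867785292054
[ 0.5891 -0.0299] [-0.     -0.0515] [-0.7  9.9] 6.408780073873928 34.15
```

View pics/f_wrist.png

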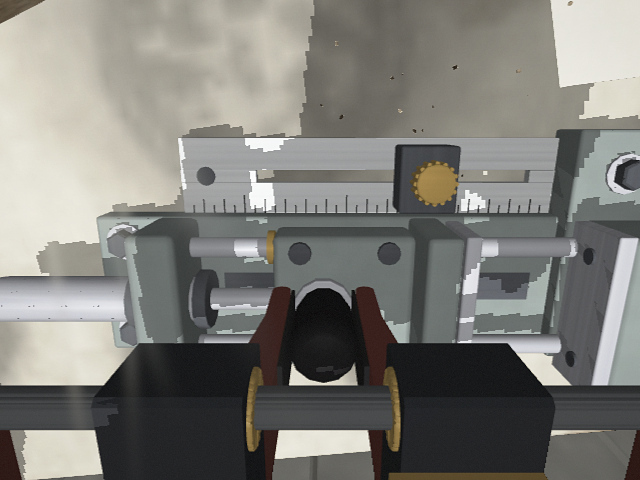

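The jaw is open, with its face at column ~475 and the stop face at ~459; perspective shifts the taller jaw. The rule is still flush. I'll check the levels with depth.

```bash
python3 - <<'E'
from meas import *
c=dict(np.load("f_wrist.npz")); meas(c)
P=cloud(c,np.ones((480,640),bool)); L=P[:,:2]@rot(YV)-CORNER
k=(abs(P[:,2]-.0565)<.002)&(L[:,0]>.002)&(L[:,0]<.035)&(L[:,1]<-.02)&(L[:,1]>-.09); print("jaw face y",robust(rows(L[k],1,np.max)))
k=(abs(P[:,2]-.0565)<.002)&(L[:,0]>.002)&(L[:,0]<.035)&(L[:,1]>-.02)&(L[:,1]<.04); print("fixed face y",robust(rows(L[k],1,np.min)))
print((np.array(current_position()[:2])@rot(YV)).round(4),current_grip_force(),abs(np.array(current_qvel())).max(),current_clock())
E
```

```text
rule near edge (+36mm) [array([-0.00069711,  0.0002355 ])]
far end +180 [0.00155842 0.0002949 ] zero end (array([ 1.47559591e-05, -2.10141701e-03]), np.float64(9.372035293132917e-05), np.int64(16))
bed edge (array([5.48528495e-04, 7.94486336e-05]), np.float64(0.00015629343305135425), np.int64(99))
foot face (array([-0.00912683, -0.00067713]), np.float64(0.00018634574392843676), np.int64(18))
stop y (array([-0.00398235, -0.05177596]), np.float64(0.0002658348411443463), np.int64(16)) (array([ 0.00127271, -0.07758747]), np.float64(0.0001343289145632216), np.int64(16))
jaw face y (array([-0.00770237, -0.0512004 ]), np.float64(0.00017437546390278768), np.int64(17))
fixed face y (array([-0.0038456 , -0.00059528]), np.float64(0.00020372115061416821), np.int64(17))
[ 0.5891 -0.0299] 30.000578246545047 0.0008620439984386848 34.3
```

The jaw face and the stop face agree to within about 0.5 mm, so I'm handing in.

```bash
python3 -c "
from bench import *
print(close_job())"
```

```text
the job is handed in; nothing more can be done
None
```

I handed the job in at about 34 s: the rule lies flush against the bed and butted against the foot, and the gripper is holding the jaw open at about 51.5 mm, within about 0.5 mm of the stop face by the wrist camera; no verdict came back.

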